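# Hang up the rivet pail and stand the dye bottle on its board

### The arm

A 6-joint arm with a two-finger parallel gripper is mounted at the origin on the work surface. World frame = base frame: x ahead of the robot, y to its left, z up, the work surface at z = 0. Lengths are in m, angles in degrees, forces in N, time in s.
With the tool pointing down it reaches from about 0.35 to 0.875 m from the base axis. Payload 4.2 kg.
Tool frame: the origin (TCP) lies at the very end of the fingers, on their centre line; the grasp point (between the pads) lies arm.grip_depth behind it (arm.grip_depth is the distance from the TCP to the grasp point, in m); z points along the fingers, y is the line along which they close (so a half turn about z gives the same grasp; the last joint's range is limited). The gripper opens to 87 mm and grips with 3 to 60 N. Pads are 19 mm wide; open, the fingers measure 117 mm over their backs; the gripper's body (75 mm by 190 mm) begins 51 mm behind the grasp point.
Start: joints at [-53.308, 22.042, 0.453, 0, -68.411, -14.817], TCP at [0.233, -0.58, 0.223] pointing down, gripper open.
Joint ranges: [-179.83, 179.83], [-69.29, 118.12], [-61.27, 80.66], [-181.25, 117.63], [-171.15, -9.14], [-177.46, 177.46]. Speed limits (degrees/s): [159.86, 159.86, 180, 180, 180, 180].

### API

Orientations are given as [roll, pitch, yaw] about the fixed x, y, z axes, in that order (R = Rz(yaw) Ry(pitch) Rx(roll)).
In Python, from station import arm gives the robot as it stands.
- The arm moves only by the tool send_rows, never from a script. Its arguments are lists of equal length, an entry for each row: "dr": the turn, a rotation vector about the tool's x, y, z in rad, a list of three; "dp": the shift along the tool's x, y, z in cm, a list of three; "grip": the finger opening in cm, from 0 to 8.7. A call has 1 to 10 rows; each row is the pose to reach, as a shift and turn from the pose commanded when the call began, along the tool's axes at that moment; what a row does not reach only later rows make up. A row lasts 1/12 s, in which the tool goes at most 41.7 mm and 7.16 degrees, less where a joint would pass 70% of its speed; a pose out of reach is approached as far as the arm can. A call with a gripper value outside its range is refused whole. The fingers move at their own pace and stop on an object; "newtons" is the grip in N (left out, the last holds). Time passes only in rows, so rows that repeat a pose let the fingers close. It gives the time, the measured TCP pose, the force, the opening and the grip force at its end, in the units of the state.
- arm.state(): the state, without advancing time (a new reading comes with each control period).
- arm.capture(name): name is "scene" or "top" or "wrist"; returns a dict with "image" (420x560x3 uint8, red, green, blue), "depth" (420x560 float32, m along the optical axis (not along the pixel's ray), 0 where there is no reading), "vertical_fov" (degrees; the focal length in pixels is half the picture's height over the tangent of half this angle, whatever the lens; pixels are square), "cx", "cy" (the principal point, pixels), "R" (3x3) and "t" (3): a world point X has camera coordinates R X + t. Camera axes: x right, y down, z forward; pixel columns grow to the right and rows downward; lengths in m; the calibration is good to about 2 mm. A picture is of the moment at which its call begins.
- arm.job_done(): hands the job in; it is judged then, once.
The state is a dict: "t": time; "joints": joint angles; "joint_vel": joint speeds; "effort": joint torques, N m; "tcp_pos": TCP position; "orientation": TCP orientation; "force": force on the tool from outside, world axes, zero at the start; "torque": the same for the moment, N m; "gripper_width": opening from 0.0 (shut) to 1.0 (fully open); "gripper_force": force on a finger pad.
Only numpy, scipy, OpenCV 4.12 (cv2) and the standard library are available. Lean on these libraries where they do the work, as an engineer would, in place of code of your own. Each camera call takes 0.05 s, during which the arm holds its last target. There are 200 camera calls.

### The job

The rivet pail is standing on the square wooden board where the tall dye bottle belongs. Hang the pail by its wire handle on the hook of the stand, with the kink in the middle of the handle over the hook so that it hangs freely and about level, then stand the tall bottle upright on the cleared board, wholly on it. Do not drop or tip over the pail or the bottle, and leave the squat jar, the thread spool, the paper block and the mallet where they are.

Things in the scene. Friction and masses are not known exactly. Their poses are not given: they have to be found in the camera images.
- pail: Loose steel pail of brass rivets, 0.22 kg: 80 mm across at the foot, 100 mm at the rim, rim 75 mm high. Stiff upright wire handle (9 mm thick, does not fold) in its own y-z plane: legs rise at y = +-50 to 55 mm; the top runs level along y, centreline 148 mm above the underside, straight for |y| = 11 to 50 mm, kinked up to 154 mm in the middle. Origin: centre of the underside, z up.
- pail_crown (a point): Centre of the handle's wire at the top of its kink, on the pail's axis, 154 mm above the pail's underside. The kink spans the middle 22 mm of the handle.
- stand: Fixed hook stand. Origin: on the bench, straight below the hook's seat. Post 16 mm thick, 276 mm tall, at its own x = +100 mm, on a wooden foot 120 x 140 x 14 mm centred under the post. The 8 mm thick hook lies in its own x-z plane: it leaves the post 260 mm high, slopes to the seat and turns up to a tip at x = -23 mm (274 mm high over all), open to its own -x, roughly towards the robot.
- hook_seat (a point): Centre of the hook's wire at its lowest part, the seat, 250 mm above the bench; level from x = -8 to +12 mm of the stand. A handle hangs here when it runs along the stand's own y; the handle's crown then lies about 8.5 mm above this point.
- board: Plain square wooden board, 140 x 140 x 18 mm, fixed to the bench; the pail stands on it at the start. Origin: centre of its underside (on the bench); the top is at z = 18 mm; x and y along its edges.
- bottle: The tall bottle: brown, loose, 120 mm tall, about 0.16 kg. Round body 54 mm across up to 68 mm height, shoulder narrowing to a neck 22 mm across at 88 mm, black round cap 28 mm across from 90 to 120 mm height. Origin: centre of the underside, z up.
- jar: The squat jar, bystander: brown, black lid, 58 mm across, 55 mm tall. Origin: centre of the underside.
- spool: Spool of pale thread standing upright, bystander: 56 mm across, 89 mm tall. Origin: centre of the underside.
- book_block: Block of white folded paper, bystander: 110 x 160 x 28 mm (its own x, y, z). Origin: centre of the underside.
- mallet: Mallet lying on the bench, bystander: pale round head 56 mm across and 90 mm long (along its own y) at x = +80 mm, dark handle to x = -160 mm. Origin: on the bench under the handle, between the two.
Things that resemble listed ones, but are neither listed nor needed, are in the scene too. What is shaped like the pail but blue is not meant.

How it is judged:
By the outcome, as a careful person would: the job done as asked, in the order asked, and still so for the second after the job is handed in, with the robot touching nothing.
It also fails if it takes over 72 s, if anything falls off the work surface, if the arm or the gripper's body presses on something with over 40 N, if the wrist force passes 120 N, or if a joint passes its speed limit or range.

## Working session

There is one attempt and no reset: what is moved stays moved. The work goes in short steps, Python scripts to look and compute and a tool call to move; the robot and the scene stay as the last step left them, time stands still between calls to the robot, and variables do not carry over. Pictures are saved under pics/ and viewed, at most 10 in all, crops included, and the job is handed in when it is done.

Besides the shell and the picture viewer there is one more tool, called after "Call:" as a command line: name --argument value ..., lists and objects as JSON in quotes. send_rows: Moves the arm, as the interface text tells. Its arguments: {"type":"object","properties":{"dr":{"type":"array","items":{"type":"array","items":{"type":"number"}}},"dp":{"type":"array","items":{"type":"array","items":{"type":"number"}}},"grip":{"type":"array","items":{"type":"number"}},"newtons":{"type":"number"}},"required":["dr","dp","grip"]}

```bash
mkdir -p pics; ls; cat > h.py <<'E'
import numpy as np, cv2
from station import arm
def f(c): return c["image"].shape[0]/2/np.tan(np.radians(c["vertical_fov"]/2))
def cloud(c):
    d=c["depth"]; v,u=np.mgrid[:d.shape[0],:d.shape[1]]
    P=np.dstack([(u-c["cx"])/f(c)*d,(v-c["cy"])/f(c)*d,d])
    W=(P-c["t"])@c["R"]; W[d==0]=np.nan
    return W
def save(c,n): cv2.imwrite("pics/"+n,c["image"][:,:,::-1])
E
python3 - <<'E'
from h import *
import pickle
print(arm.state(), arm.grip_depth)
for n in("scene","top"):
    c=arm.capture(n); save(c,n+"0.png"); pickle.dump(c,open(n+".pkl","wb")); print(n,c["R"],c["t"],c["vertical_fov"])
E
```

```text
pics
{'t': 0.0, 'joints': array([-5.33097296e+01,  2.20908597e+01,  3.80169965e-01, -2.78408013e-02,
       -6.84132976e+01, -1.48170966e+01]), 'joint_vel': array([ 0.05419033, -0.03248517,  0.00563175,  0.03476039, -0.01772446,
       -0.00521278]), 'effort': array([-3.40986926e-04, -3.90665209e+01,  1.87402242e+01,  4.22004998e+00,
        1.09232770e-02, -1.92311063e-04]), 'tcp_pos': array([ 0.23263498, -0.57943525,  0.22146423]), 'orientation': array([ 1.79873519e+02, -6.70259431e-03, -1.58137090e+02]), 'force': array([ 0.17774754, -0.04546828,  0.08466327]), 'torque': array([-0.00894888,  0.02037108,  0.00145163]), 'gripper_force': 0.0, 'gripper_width': 0.9963906305360156} 0.0187
scene [[ 0.6226935   0.7824193   0.00853436]
 [ 0.63417438 -0.49826284 -0.59123345]
 [-0.45834011  0.37356951 -0.80645531]] [-0.24454264 -0.27518356  1.7551187 ] 50.94575176658413
top [[ 6.50464924e-05 -9.99981997e-01  6.00011149e-03]
 [-9.97472698e-01 -4.91193471e-04 -7.10491012e-02]
 [ 7.10507693e-02 -5.98032590e-03 -9.97454773e-01]] [-0.09409138  0.5041532   1.54432605] 49.808253660517806
```

View pics/scene0.png

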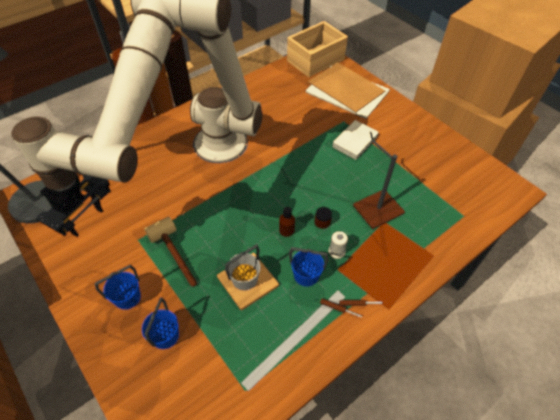

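View pics/top0.png

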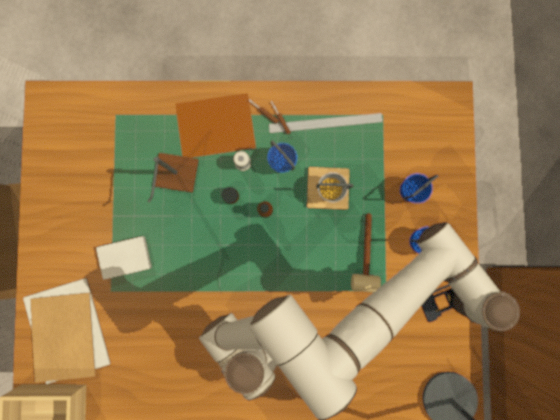

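Candidates for the pail: steel with brass rivets at scene (245,268) / top (331,187) on the board. Blue lookalikes are at scene (122,290), (160,328), (308,267). For the bottle: the taller brown one at scene (287,222) / top (265,209), versus the squat jar at scene (323,217) / top (230,195). The stand is at scene (385,195), top (176,172). I choose the steel pail and the tall bottle, and will check both in one close crop while measuring.

```bash
cat > m.py <<'E'
from h import *
import pickle
C={n:pickle.load(open(n+".pkl","rb")) for n in("scene","top")}
W={n:cloud(C[n]).reshape(-1,3) for n in C}
img={n:C[n]["image"].reshape(-1,3).astype(int) for n in C}
px=lambda n,u,v: cloud(C[n])[v,u].round(3)
for n,u,v in [("top",328,205),("top",265,209),("top",230,195),("top",242,159),("top",176,172),("top",331,187),("scene",287,214),("scene",323,213),("scene",245,268)]: print(n,u,v,px(n,u,v))
A=np.vstack([W["top"],W["scene"]]); src=np.r_[np.zeros(len(W["top"])),np.ones(len(W["scene"]))]
def sel(cx,cy,r,z0,z1,s=None):
    m=(np.hypot(A[:,0]-cx,A[:,1]-cy)<r)&(A[:,2]>z0)&(A[:,2]<z1)
    if s is not None: m&=src==s
    return A[m]
def rep(name,P):
    if len(P)<3: print(name,len(P));return
    print(name,len(P),"min",P.min(0).round(4),"max",P.max(0).round(4),"mean",P.mean(0).round(4))
E
cat > m1.py <<'E'
from m import *
p=px("top",331,187)
for s in(0,1):
    P=sel(p[0],p[1],.12,.012,.024,s); rep("board",P)
    if len(P)>5: print(cv2.minAreaRect((P[:,:2]*1000).astype(np.float32)))
    H=sel(p[0],p[1],.09,.145,.19,s); rep("handle",H)
    if len(H)>3: print(cv2.fitLine(H[:,:2].astype(np.float32),cv2.DIST_HUBER,0,.01,.01).ravel())
    rep("rim",sel(p[0],p[1],.08,.085,.1,s))
    b=px("top",265,209); rep("bottle cap",sel(b[0],b[1],.05,.1,.14,s)); rep("body",sel(b[0],b[1],.05,.02,.068,s))
    q=px("top",176,172)
    P=sel(q[0],q[1],.13,.008,.02,s); rep("foot",P)
    if len(P)>5: print(cv2.minAreaRect((P[:,:2]*1000).astype(np.float32)))
    for z in (.03,.08,.13,.18,.235,.255): rep("st%g"%z,sel(q[0],q[1],.2,z,z+.03 if z>.2 else z+.05,s))
    H=sel(q[0],q[1],.2,.235,.285,s)
    if len(H)>3: print(H.round(3)[::max(1,len(H)//25)])
s=C["scene"]["image"][170:320,210:430,::-1]; cv2.imwrite("pics/crop.png",cv2.resize(s,None,fx=3.6,fy=3.6,interpolation=cv2.INTER_CUBIC))
E
python3 m1.py
```

```text
top 328 205 [ 0.505 -0.275  0.013]
top 265 209 [ 0.484 -0.059  0.119]
top 230 195 [0.535 0.06  0.058]
top 242 159 [0.652 0.018 0.088]
top 176 172 [0.617 0.249 0.033]
top 331 187 [ 0.563 -0.281  0.054]
scene 287 214 [ 0.498 -0.063  0.109]
scene 323 213 [0.539 0.062 0.053]
scene 245 268 [ 0.544 -0.266  0.046]
board 825 min [ 0.4902 -0.3461  0.012 ] max [ 0.634  -0.2021  0.024 ] mean [ 0.5601 -0.2615  0.0179]
((562.8091430664062, -273.57568359375), (140.4228057861328, 140.25442504882812), 87.39338684082031)
handle 102 min [ 0.5517 -0.3355  0.1464] max [ 0.5633 -0.2214  0.1789] mean [ 0.5573 -0.2785  0.1689]
[ 0.03621342  0.99934405  0.5572702  -0.27854753]
rim 99 min [ 0.5085 -0.3317  0.0851] max [ 0.6058 -0.2263  0.0998] mean [ 0.5606 -0.2817  0.0923]
bottle cap 61 min [ 0.474  -0.0685  0.1029] max [ 0.5002 -0.0426  0.1295] mean [ 0.4869 -0.0555  0.1196]
body 30 min [ 0.4606 -0.0813  0.0266] max [ 0.5111 -0.031   0.0679] mean [ 0.4767 -0.06    0.0596]
foot 1190 min [0.4908 0.128  0.008 ] max [0.7365 0.3757 0.02  ] mean [0.6165 0.2499 0.0136]
((619.7344970703125, 249.63504028320312), (2
[... 2438 characters left out ...]
354] max [0.6297 0.2801 0.2648] mean [0.574  0.2605 0.255 ]
st0.255 103 min [0.4988 0.2457 0.255 ] max [0.6297 0.2801 0.2775] mean [0.581  0.2595 0.2635]
[[0.499 0.273 0.275]
 [0.502 0.272 0.265]
 [0.504 0.273 0.257]
 [0.514 0.271 0.257]
 [0.517 0.27  0.251]
 [0.528 0.271 0.255]
 [0.534 0.265 0.254]
 [0.543 0.27  0.254]
 [0.549 0.264 0.253]
 [0.556 0.266 0.249]
 [0.571 0.262 0.259]
 [0.576 0.258 0.256]
 [0.587 0.258 0.26 ]
 [0.59  0.257 0.255]
 [0.617 0.262 0.274]
 [0.617 0.252 0.276]
 [0.61  0.254 0.265]
 [0.608 0.254 0.259]
 [0.628 0.254 0.276]
 [0.63  0.253 0.273]
 [0.617 0.249 0.256]
 [0.623 0.247 0.258]
 [0.625 0.246 0.256]
 [0.624 0.25  0.248]
 [0.628 0.25  0.247]
 [0.624 0.248 0.235]]
```

View pics/crop.png

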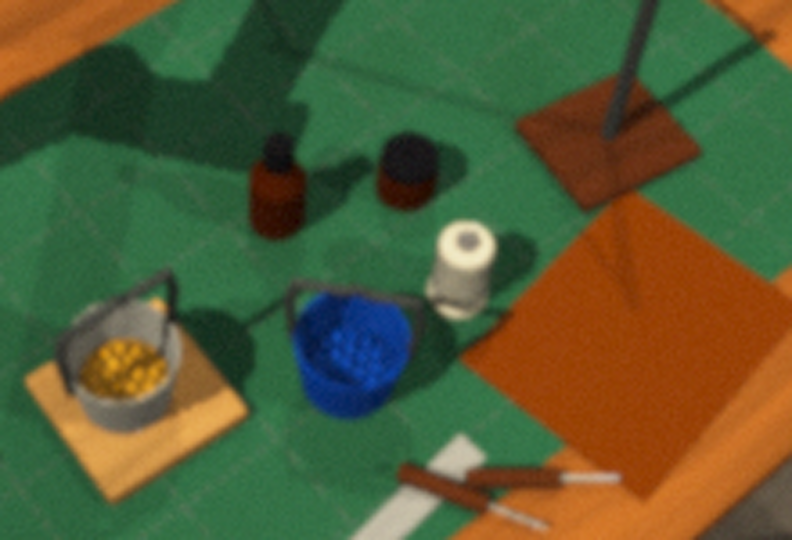

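The crop confirms the choice: the steel pail with brass rivets is on the board at crop (120,360), and the blue one at (350,355) is not meant. The tall bottle with the narrow neck is at (278,190) and the squat jar at (408,170). Next I make a helper and move above the handle for a wrist look.

```bash
cat > go.py <<'E'
import sys
from h import *
from scipy.spatial.transform import Rotation as Ro
def step(p,yaw,roll=180,pitch=0):
    s=arm.state(); R=Ro.from_euler("xyz",s["orientation"],degrees=True); T=Ro.from_euler("xyz",[roll,pitch,yaw],degrees=True)
    print("t",round(s["t"],2),"tcp",s["tcp_pos"].round(4),"rpy",s["orientation"].round(2),"w",round(s["gripper_width"]*8.7,2),"gf",s["gripper_force"],"F",np.round(s["force"],1))
    print(" dp cm",(R.inv().apply(np.array(p)-s["tcp_pos"])*100).round(2),"dr",(R.inv()*T).as_rotvec().round(4))
if __name__=="__main__":
    a=[float(x) for x in sys.argv[1:]]; step(a[:3],a[3])
E
python3 go.py .56 -.304 .34 -91.8
```

```text
t 0.1 tcp [ 0.2327 -0.5795  0.2216] rpy [ 1.7989e+02 -1.0000e-02 -1.5813e+02] w 8.7 gf 0.0 F [ 0.4 -0.8  0.3]
 dp cm [-40.64  13.4  -11.82] dr [ 1.8000e-03  1.0000e-03 -1.1577e+00]
```

Call:
send_rows --dp '[[0, 0, -4], [0, 0, -8], [0, 0, -11.8], [-4, 1.3, -11.8], [-8, 2.6, -11.8], [-12, 4, -11.8], [-16, 5.3, -11.8], [-20, 6.6, -11.8], [-24, 7.9, -11.8], [-28, 9.2, -11.8]]' --dr '[[0, 0, 0], [0, 0, 0], [0, 0, -0.1], [0, 0, -0.2], [0, 0, -0.3], [0, 0, -0.4], [0, 0, -0.5], [0, 0, -0.6], [0, 0, -0.7], [0, 0, -0.8]]' --grip '[8.7, 8.7, 8.7, 8.7, 8.7, 8.7, 8.7, 8.7, 8.7, 8.7]'

```text
t: 0.93
tcp_pos: [0.4571, -0.3905, 0.3402]
orientation: [180.0, 0.0, -112.0]
force: [0.6, 0.1, -0.8]
gripper_width: 0.998
gripper_force: 0.0
```

```bash
python3 go.py .56 -.304 .34 -91.8
```

```text
t 0.93 tcp [ 0.4571 -0.3905  0.3402] rpy [ 1.7996e+02  2.0000e-02 -1.1201e+02] w 8.69 gf 0.0 F [ 0.6  0.1 -0.8]
 dp cm [-11.87  -6.3    0.02] dr [ 0.0006  0.0004 -0.3527]
```

Call:
send_rows --dp '[[-4, -2, 0], [-8, -4, 0], [-10.5, -5.5, 0], [-10.5, -5.5, 0], [-10.5, -5.5, 0]]' --dr '[[0, 0, -0.12], [0, 0, -0.24], [0, 0, -0.34], [0, 0, -0.34], [0, 0, -0.34]]' --grip '[8.7, 8.7, 8.7, 8.7, 8.7]'

```text
t: 1.35
tcp_pos: [0.548, -0.3142, 0.3391]
orientation: [179.9, 0.0, -92.6]
force: [0.8, -0.1, 0.4]
gripper_width: 0.997
gripper_force: 0.0
```

```bash
python3 go.py .56 -.304 .34 -91.8; python3 - <<'E'
from h import *
import pickle
c=arm.capture("wrist"); save(c,"w1.png"); pickle.dump(c,open("w1.pkl","wb"))
A=cloud(c).reshape(-1,3); print("cam",(-c["R"].T@c["t"]).round(3))
m=(np.hypot(A[:,0]-.56,A[:,1]+.281)<.09)
H=A[m&(A[:,2]>.155)&(A[:,2]<.185)]
if len(H)>5:
  print(len(H),H.min(0),H.max(0)); l=cv2.fitLine(H[:,:2].astype(np.float32),cv2.DIST_HUBER,0,.01,.01).ravel(); print(l,np.degrees(np.arctan2(-l[0],l[1])))
  s=H[:,1]
  for y in np.arange(-.345,-.21,.01):
    q=H[(s>y)&(s<y+.01)]
    if len(q): print(round(y+.005,3),len(q),q[:,0].mean().round(4),np.percentile(q[:,2],90).round(4))
P=A[m&(A[:,2]>.012)&(A[:,2]<.024)]; print(cv2.minAreaRect((P[:,:2]*1000).astype(np.float32)))
E
```

```text
t 1.35 tcp [ 0.548  -0.3142  0.3391] rpy [ 1.7987e+02  5.0000e-02 -9.2650e+01] w 8.67 gf 0.0 F [ 0.8 -0.1  0.4]
 dp cm [-1.08 -1.15 -0.09] dr [ 0.0023  0.0009 -0.0148]
cam [ 0.545 -0.392  0.502]
879 [ 0.5553895  -0.33892103  0.15546326] [ 0.5663817  -0.22865038  0.17770921]
[ 0.02614113  0.9996583   0.56067795 -0.28753558] -1.4979467
-0.34 40 0.5593 0.1687
-0.33 95 0.5596 0.1714
-0.32 86 0.56 0.1715
-0.31 79 0.56 0.1714
-0.3 85 0.5601 0.1714
-0.29 99 0.5607 0.1748
-0.28 70 0.5609 0.177
-0.27 66 0.5612 0.1725
-0.26 82 0.5613 0.1712
-0.25 73 0.5616 0.1712
-0.24 70 0.5619 0.1715
-0.23 34 0.5622 0.1713
((566.826171875, -276.2746276855469), (139.59349060058594, 140.34768676757812), 87.43075561523438)
```

View pics/w1.png

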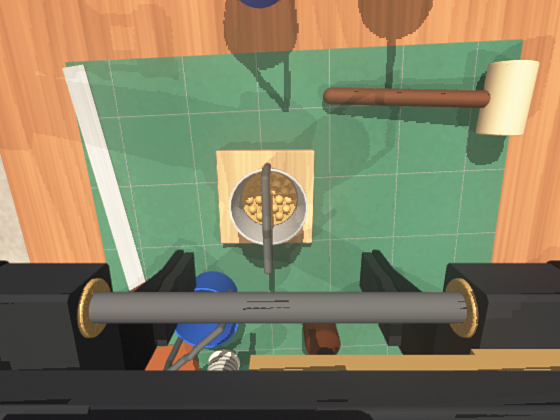

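The wrist view shows the steel pail on the board with its handle along columns ~268, rows 165–270, kink near row 215. I'll grip the straight part 23 mm on the +y side of the kink, so the camera on the -y side sees the hook.

```bash
python3 go.py .5613 -.259 .146 -91.5
```

```text
t 1.4 tcp [ 0.547  -0.3153  0.3396] rpy [ 1.799e+02  3.000e-02 -9.277e+01] w 8.69 gf 0.0 F [-0.4 -0.5  0.3]
 dp cm [-5.69 -1.19 19.36] dr [ 0.0018  0.0005 -0.0221]
```

Call:
send_rows --dp '[[-3, -0.6, 2], [-5.7, -1.2, 5], [-5.7, -1.2, 8], [-5.7, -1.2, 11], [-5.7, -1.2, 13], [-5.7, -1.2, 14], [-5.7, -1.2, 14], [-5.7, -1.2, 14]]' --dr '[[0, 0, -0.022], [0, 0, -0.022], [0, 0, -0.022], [0, 0, -0.022], [0, 0, -0.022], [0, 0, -0.022], [0, 0, -0.022], [0, 0, -0.022]]' --grip '[6, 6, 6, 6, 6, 6, 6, 6]'

```text
t: 2.07
tcp_pos: [0.5615, -0.2608, 0.2014]
orientation: [-180.0, -0.1, -91.6]
force: [0.1, -0.9, 0.9]
gripper_width: 0.694
gripper_force: 0.0
```

```bash
python3 go.py .5613 -.259 .146 -91.5
```

```text
t 2.07 tcp [ 0.5615 -0.2608  0.2014] rpy [-1.7996e+02 -5.0000e-02 -9.1620e+01] w 6.04 gf 0.0 F [ 0.1 -0.9  0.9]
 dp cm [-0.18  0.03  5.54] dr [-0.0007 -0.0009 -0.0021]
```

Well aligned; descend, then close.

Call:
send_rows --dp '[[-0.2, 0, 2], [-0.2, 0, 4], [-0.2, 0, 5], [-0.2, 0, 5.5], [-0.2, 0, 5.5], [-0.2, 0, 5.5], [-0.2, 0, 5.5], [-0.2, 0, 5.5], [-0.2, 0, 5.5], [-0.2, 0, 5.5]]' --dr '[[0, 0, 0], [0, 0, 0], [0, 0, 0], [0, 0, 0], [0, 0, 0], [0, 0, 0], [0, 0, 0], [0, 0, 0], [0, 0, 0], [0, 0, 0]]' --grip '[6, 6, 6, 6, 6, 3, 1.5, 0.5, 0.5, 0.5]' --newtons 55

```text
t: 2.9
tcp_pos: [0.5619, -0.2577, 0.1462]
orientation: [-179.9, -0.0, -91.5]
force: [0.2, -0.2, 0.0]
gripper_width: 0.393
gripper_force: 0.0
```

Call:
send_rows --dp '[[0, 0, 0], [0, 0, 0], [0, 0, 0], [0, 0, 0]]' --dr '[[0, 0, 0], [0, 0, 0], [0, 0, 0], [0, 0, 0]]' --grip '[0, 0, 0, 0]' --newtons 55

```text
t: 3.23
tcp_pos: [0.5616, -0.2576, 0.1455]
orientation: [180.0, 0.0, -91.5]
force: [-0.2, 0.3, 0.1]
gripper_width: 0.089
gripper_force: 29.1
```

Call:
send_rows --dp '[[0, 0, 0], [0, 0, -0.5], [0, 0, -1], [0, 0, -2], [0, 0, -3], [0, 0, -4], [0, 0, -5], [0, 0, -5], [0, 0, -5]]' --dr '[[0, 0, 0], [0, 0, 0], [0, 0, 0], [0, 0, 0], [0, 0, 0], [0, 0, 0], [0, 0, 0], [0, 0, 0], [0, 0, 0]]' --grip '[0, 0, 0, 0, 0, 0, 0, 0, 0]'

```text
t: 3.98
tcp_pos: [0.5621, -0.2576, 0.1967]
orientation: [-179.9, -0.0, -91.6]
force: [-0.4, -0.2, -3.0]
gripper_width: 0.079
gripper_force: 55.0
```

```bash
cat > pail.py <<'E'
from h import *
import sys
# handle in wrist camera, expressed near the tool
c=arm.capture("wrist"); s=arm.state(); tp=s["tcp_pos"]; A=cloud(c).reshape(-1,3)
if len(sys.argv)>1: save(c,sys.argv[1])
hz=tp[2]+.0187; yaw=np.radians(s["orientation"][2]+90)
ex=np.array([np.cos(yaw),np.sin(yaw),0]); ey=np.array([-np.sin(yaw),np.cos(yaw),0])
B=np.c_[(A-tp)@ex,(A-tp)@ey,A[:,2]]
H=B[(abs(B[:,0])<.015)&(B[:,1]>-.09)&(B[:,1]<.05)&(abs(B[:,2]-hz)<.03)]
print("tcp",tp.round(4),"w",s["gripper_width"]*8.7,"gf",s["gripper_force"],"F",s["force"].round(1),"expected straight z",round(hz,4))
for y in np.arange(-.09,.02,.008):
    q=H[(H[:,1]>y)&(H[:,1]<y+.008)]
    if len(q)>3: print(round(y+.004,3),len(q),"x",q[:,0].mean().round(4),"ztop",np.percentile(q[:,2],90).round(4))
E
python3 pail.py w2.png
```

```text
tcp [ 0.5615 -0.2574  0.1957] w 0.695046952966359 gf 55.00589020550251 F [-0.1 -0.8 -2.5] expected straight z 0.2144
-0.086 37 x 0.0008 ztop 0.197
-0.078 385 x 0.0009 ztop 0.2211
-0.07 451 x 0.001 ztop 0.2217
-0.062 433 x 0.0009 ztop 0.2219
-0.054 406 x 0.0009 ztop 0.2219
-0.046 381 x 0.0009 ztop 0.2221
-0.038 384 x 0.0009 ztop 0.2225
-0.03 416 x 0.001 ztop 0.227
-0.022 301 x 0.0009 ztop 0.2277
-0.014 1659 x 0.001 ztop 0.235
-0.006 329 x 0.0009 ztop 0.2243
0.002 36 x 0.0009 ztop 0.2399
0.01 14 x 0.0009 ztop 0.2409
0.018 210 x 0.0009 ztop 0.223
```

View pics/w2.png

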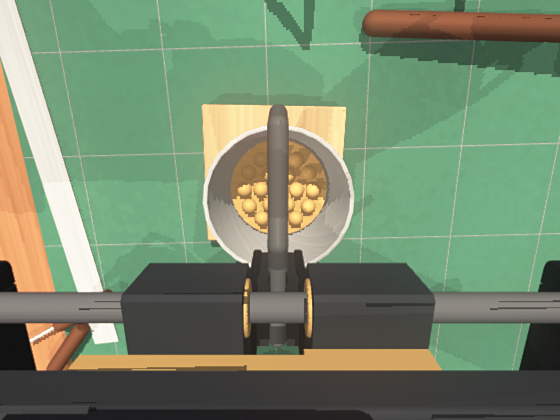

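Pail held level, with its handle at columns ~278 and the kink about 25 mm from the tool. Now the pre-hook pose, 75 mm in front of the seat.

```bash
python3 go.py .4506 .308 .28 -100
```

```text
t 4.03 tcp [ 0.5615 -0.2574  0.1957] rpy [-1.7998e+02  3.0000e-02 -9.1560e+01] w 0.7 gf 55.00589020550251 F [-0.1 -0.8 -2.5]
 dp cm [-56.22  12.62  -8.41] dr [-0.0003  0.0005  0.1473]
```

Call:
send_rows --dp '[[0, 0, -2], [0, 0, -4], [0, 0, -6], [-0.5, 0.1, -8.4], [-2, 0.5, -8.4], [-4.5, 1, -8.4], [-7.5, 1.7, -8.4], [-10.5, 2.4, -8.4], [-13.5, 3, -8.4], [-16.5, 3.7, -8.4]]' --dr '[[0, 0, 0], [0, 0, 0], [0, 0, 0], [0, 0, 0], [0, 0, 0], [0, 0, 0.01], [0, 0, 0.02], [0, 0, 0.03], [0, 0, 0.04], [0, 0, 0.05]]' --grip '[0, 0, 0, 0, 0, 0, 0, 0, 0, 0]'

```text
t: 4.87
tcp_pos: [0.5278, -0.0899, 0.278]
orientation: [179.9, 0.0, -94.5]
force: [-0.5, 0.6, -2.1]
gripper_width: 0.082
gripper_force: 55.0
```

Call:
send_rows --dp '[[-3, 0.7, 0], [-6, 1.4, 0], [-9, 2, 0], [-12, 2.7, 0], [-15, 3.4, 0], [-18, 4, 0], [-21, 4.7, 0], [-24, 5.4, 0], [-25.5, 5.7, 0], [-26, 5.8, 0]]' --dr '[[0, 0, 0.01], [0, 0, 0.02], [0, 0, 0.03], [0, 0, 0.04], [0, 0, 0.05], [0, 0, 0.06], [0, 0, 0.07], [0, 0, 0.08], [0, 0, 0.09], [0, 0, 0.1]]' --grip '[0, 0, 0, 0, 0, 0, 0, 0, 0, 0]'

```text
t: 5.7
tcp_pos: [0.4899, 0.1745, 0.2781]
orientation: [179.9, -0.0, -100.0]
force: [0.7, -0.4, -3.0]
gripper_width: 0.081
gripper_force: 55.0
```

```bash
python3 go.py .4506 .308 .28 -100
```

```text
t 5.7 tcp [0.4899 0.1745 0.2781] rpy [ 1.7989e+02 -3.0000e-02 -9.9990e+01] w 0.71 gf 54.99805457890034 F [ 0.7 -0.4 -3. ]
 dp cm [-12.47   6.19  -0.18] dr [ 0.0019 -0.0005  0.0001]
```

Call:
send_rows --dp '[[0, 1.5, 0], [0, 3.5, 0], [-1, 5.5, 0], [-3, 6.2, -0.2], [-5.5, 6.2, -0.2], [-8, 6.2, -0.2], [-10.5, 6.2, -0.2], [-12, 6.2, -0.2], [-12.5, 6.2, -0.2], [-12.5, 6.2, -0.2]]' --dr '[[0, 0, 0], [0, 0, 0], [0, 0, 0], [0, 0, 0], [0, 0, 0], [0, 0, 0], [0, 0, 0], [0, 0, 0], [0, 0, 0], [0, 0, 0]]' --grip '[0, 0, 0, 0, 0, 0, 0, 0, 0, 0]'

```text
t: 6.53
tcp_pos: [0.452, 0.3062, 0.2804]
orientation: [179.9, -0.1, -100.1]
force: [-0.3, 0.0, -2.0]
gripper_width: 0.081
gripper_force: 55.0
```

```bash
python3 pail.py w3.png; python3 - <<'E'
from h import *
import pickle
for n in("wrist","scene","top"):
    c=arm.capture(n); pickle.dump(c,open(n+"3.pkl","wb")); A=cloud(c).reshape(-1,3)
    s=arm.state();tp=s["tcp_pos"]
    m=(A[:,2]>.242)&(A[:,2]<.285)&(A[:,0]>.48)&(A[:,0]<.65)&(abs(A[:,1]-.262)<.03)
    # exclude the region of the hand
    H=A[m]; print(n,len(H))
    if len(H)<5: continue
    for x in np.arange(.48,.65,.01):
        q=H[(H[:,0]>=x)&(H[:,0]<x+.01)]
        if len(q): print(round(x+.005,3),len(q),q[:,1].min().round(4),q[:,1].max().round(4),"z",q[:,2].min().round(4),q[:,2].max().round(4),"xmin",q[:,0].min().round(4))
E
```

```text
tcp [0.4519 0.3053 0.2808] w 0.7005858382531931 gf 55.01539282500744 F [-0.5 -0.3 -2.6] expected straight z 0.2995
-0.086 10 x 0.0 ztop 0.2768
-0.078 352 x 0.0003 ztop 0.3044
-0.07 448 x 0.0006 ztop 0.3056
-0.062 434 x 0.0006 ztop 0.3056
-0.054 421 x 0.0006 ztop 0.3057
-0.046 387 x 0.0004 ztop 0.3058
-0.038 362 x 0.0006 ztop 0.3061
-0.03 429 x 0.0006 ztop 0.3101
-0.022 333 x 0.0007 ztop 0.3116
-0.014 946 x 0.0005 ztop 0.3181
-0.006 1047 x 0.0006 ztop 0.3184
0.002 105 x 0.0001 ztop 0.3294
0.01 43 x -0.0 ztop 0.3294
0.018 172 x 0.0005 ztop 0.3067
wrist 2607
0.495 99 0.271 0.2781 z 0.2686 0.2754 xmin 0.4966
0.505 215 0.2692 0.2787 z 0.2559 0.2752 xmin 0.5
0.515 166 0.2678 0.2752 z 0.2498 0.2638 xmin 0.5101
0.525 225 0.266 0.2748 z 0.2502 0.256 xmin 0.52
0.535 236 0.2645 0.2729 z 0.25 0.2569 xmin 0.53
0.545 244 0.2628 0.2715 z 0.2504 0.2571 xmin 0.54
0.555 254 0.261 0.27 z 0.2513 0.2585 xmin 0.55
0.565 252 0.2594 0.2685 z 0.2531 0.2595 xmin 0.56
0.575 255 0.2577 0.2674 z 0.2534 0.261 xmin 0.57
0.585 265 0.2563 0.2657 z 0.2552 0.2624 xmin 0.5801
0.595 270 0.2546 0.2638 z 0.2556 0.2637 xmi
[... 772 characters left out ...]

0.495 6 0.2717 0.2774 z 0.2685 0.2792 xmin 0.4945
0.505 9 0.2713 0.2767 z 0.2578 0.2721 xmin 0.5004
0.515 9 0.2702 0.2758 z 0.2503 0.2595 xmin 0.5103
0.525 11 0.2678 0.2733 z 0.2454 0.259 xmin 0.52
0.535 9 0.2654 0.2747 z 0.2488 0.2583 xmin 0.5311
0.545 10 0.2644 0.2716 z 0.2502 0.2561 xmin 0.5401
0.555 9 0.263 0.2703 z 0.2495 0.2618 xmin 0.5518
0.565 11 0.2614 0.2687 z 0.2519 0.2604 xmin 0.5607
0.575 8 0.2587 0.2666 z 0.252 0.2605 xmin 0.5719
0.585 12 0.2581 0.2646 z 0.2568 0.2681 xmin 0.5807
0.595 8 0.2548 0.2631 z 0.2528 0.2626 xmin 0.5928
0.605 12 0.2549 0.2621 z 0.2574 0.2639 xmin 0.6008
0.615 29 0.2483 0.2631 z 0.242 0.2813 xmin 0.6104
0.625 9 0.2486 0.2605 z 0.2541 0.2781 xmin 0.6202
```

View pics/w3.png

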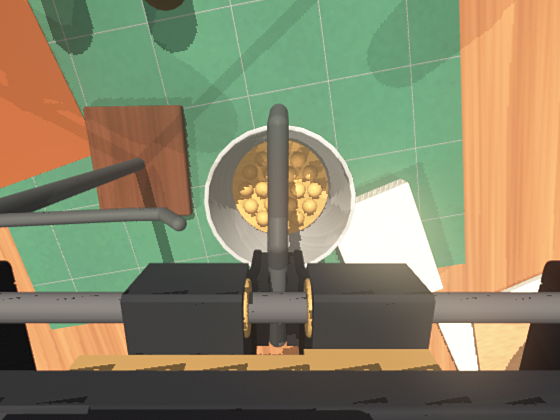

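The wrist view shows the hook tip at (178,222) to the left of the handle (column 278, kink near row 190), and the hook will pass between handle and rim. Advancing over the tip.

```bash
python3 go.py .5245 .2958 .281 -99.4
```

```text
t 6.73 tcp [0.4521 0.3048 0.2816] rpy [ 1.7999e+02 -2.0000e-02 -1.0020e+02] w 0.74 gf 55.01047655940056 F [ 0.  -0.3 -1.9]
 dp cm [-0.4  -7.29  0.06] dr [ 0.0003 -0.0004 -0.014 ]
```

Call:
send_rows --dp '[[-0.2, -1, 0], [-0.4, -2, 0], [-0.4, -3, 0], [-0.4, -4, 0], [-0.4, -5, 0], [-0.4, -6, 0], [-0.4, -7, 0], [-0.4, -7.3, 0], [-0.4, -7.3, 0], [-0.4, -7.3, 0]]' --dr '[[0, 0, -0.014], [0, 0, -0.014], [0, 0, -0.014], [0, 0, -0.014], [0, 0, -0.014], [0, 0, -0.014], [0, 0, -0.014], [0, 0, -0.014], [0, 0, -0.014], [0, 0, -0.014]]' --grip '[0, 0, 0, 0, 0, 0, 0, 0, 0, 0]'

```text
t: 7.57
tcp_pos: [0.5248, 0.2969, 0.2812]
orientation: [180.0, -0.0, -99.4]
force: [0.2, 0.4, -1.4]
gripper_width: 0.08
gripper_force: 55.0
```

```bash
python3 go.py .5245 .2958 .234 -99.4; python3 - <<'E'
from h import *
c=arm.capture("wrist"); save(c,"w4.png")
A=cloud(c).reshape(-1,3); tp=arm.state()["tcp_pos"]
H=A[(A[:,2]>.245)&(A[:,2]<.27)&(A[:,0]>.49)&(A[:,0]<.6)&(abs(A[:,1]-.265)<.02)]
for x in np.arange(.49,.6,.01):
    q=H[(H[:,0]>=x)&(H[:,0]<x+.01)]
    if len(q): print(round(x+.005,3),len(q),q[:,1].min().round(4),q[:,1].max().round(4),q[:,2].max().round(4))
E
```

```text
t 7.57 tcp [0.5248 0.2969 0.2812] rpy [ 1.7996e+02 -2.0000e-02 -9.9370e+01] w 0.7 gf 55.010990872979164 F [ 0.2  0.4 -1.4]
 dp cm [0.11 0.01 4.72] dr [ 0.0006 -0.0004  0.0005]
0.495 1 0.271 0.271 0.2684
0.505 164 0.2689 0.2771 0.2699
0.515 140 0.2683 0.2762 0.2647
0.525 75 0.2658 0.2732 0.2555
0.535 236 0.2643 0.2733 0.256
0.545 236 0.2628 0.2719 0.2573
0.555 247 0.2612 0.2702 0.2584
0.565 244 0.2595 0.2683 0.259
0.575 253 0.2579 0.2672 0.261
0.585 251 0.2563 0.265 0.2617
0.595 259 0.2547 0.2636 0.2635
```

View pics/w4.png

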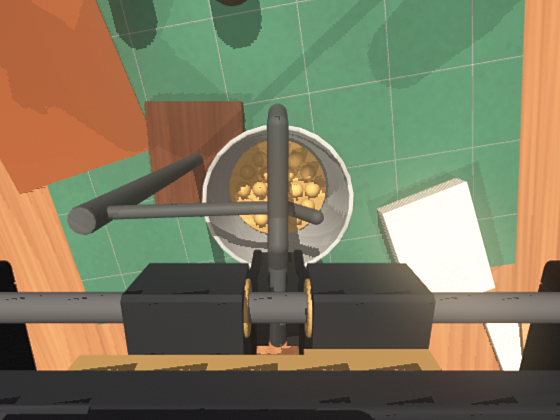

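The hook runs from (90,215) to its tip at (315,217), under the handle at column 278 and inside the handle opening. Lowering.

Call:
send_rows --dp '[[0.1, 0, 1], [0.1, 0, 2], [0.1, 0, 3], [0.1, 0, 3.8], [0.1, 0, 4.3], [0.1, 0, 4.5], [0.1, 0, 4.5], [0.1, 0, 4.5]]' --dr '[[0, 0, 0], [0, 0, 0], [0, 0, 0], [0, 0, 0], [0, 0, 0], [0, 0, 0], [0, 0, 0], [0, 0, 0]]' --grip '[0, 0, 0, 0, 0, 0, 0, 0]'

```text
t: 8.28
tcp_pos: [0.5249, 0.2962, 0.2368]
orientation: [-180.0, 0.0, -99.3]
force: [0.1, -0.0, -1.4]
gripper_width: 0.079
gripper_force: 55.0
```

Call:
send_rows --dp '[[0, 0, 0.1], [0, 0, 0.2], [0, 0, 0.3], [0, 0, 0.3], [0, 0, 0.3]]' --dr '[[0, 0, 0], [0, 0, 0], [0, 0, 0], [0, 0, 0], [0, 0, 0]]' --grip '[0, 0, 0, 0, 0]'

```text
t: 8.7
tcp_pos: [0.5247, 0.2961, 0.2337]
orientation: [-180.0, 0.0, -99.3]
force: [0.3, -0.6, -2.1]
gripper_width: 0.08
gripper_force: 55.0
```

Keep lowering in small steps until the weight leaves the wrist.

Call:
send_rows --dp '[[0, 0, 0.1], [0, 0, 0.2], [0, 0, 0.2], [0, 0, 0.2], [0, 0, 0.2]]' --dr '[[0, 0, 0], [0, 0, 0], [0, 0, 0], [0, 0, 0], [0, 0, 0]]' --grip '[0, 0, 0, 0, 0]'

```text
t: 9.12
tcp_pos: [0.5249, 0.2962, 0.2324]
orientation: [-179.9, 0.0, -99.3]
force: [-1.9, -0.5, 3.8]
gripper_width: 0.08
gripper_force: 55.1
```

Call:
send_rows --dp '[[0, 0, 0.1], [0, 0, 0.1], [0, 0, 0.1], [0, 0, 0.1]]' --dr '[[0, 0, 0], [0, 0, 0], [0, 0, 0], [0, 0, 0]]' --grip '[0, 0, 0, 0]'

```text
t: 9.45
tcp_pos: [0.525, 0.2961, 0.2317]
orientation: [-179.9, 0.0, -99.3]
force: [-2.1, -0.5, 4.5]
gripper_width: 0.079
gripper_force: 55.2
```

Call:
send_rows --dp '[[0, 0, -0.1], [0, 0, -0.1], [0, 0, -0.1], [0, 0, -0.1], [0, 0, -0.1], [0, 0, -0.1], [0, 0, -0.1], [0, 0, -0.1], [0, 0, -0.1], [0, 0, -0.1]]' --dr '[[0, 0, 0], [0, 0, 0], [0, 0, 0], [0, 0, 0], [0, 0, 0], [0, 0, 0], [0, 0, 0], [0, 0, 0], [0, 0, 0], [0, 0, 0]]' --grip '[0.7, 0.8, 0.9, 1, 1.2, 1.5, 2, 2.5, 3, 4]' --newtons 10

```text
t: 10.28
tcp_pos: [0.5246, 0.2962, 0.2316]
orientation: [180.0, 0.0, -99.3]
force: [0.3, 0.6, 0.2]
gripper_width: 0.349
gripper_force: 0.0
```

```bash
python3 pail.py w5.png
```

```text
tcp [0.5246 0.2961 0.2315] w 3.359817132285287 gf 0.0 F [-1.   0.4 -0.2] expected straight z 0.2502
-0.086 82 x 0.0006 ztop 0.2394
-0.078 425 x 0.0007 ztop 0.2593
-0.07 472 x 0.0007 ztop 0.2597
-0.062 431 x 0.0008 ztop 0.2596
-0.054 407 x 0.0007 ztop 0.2594
-0.046 390 x 0.0007 ztop 0.2593
-0.038 397 x 0.0007 ztop 0.2595
-0.03 1025 x -0.001 ztop 0.2643
-0.022 686 x -0.0001 ztop 0.2657
-0.014 308 x -0.001 ztop 0.2604
-0.006 418 x -0.0033 ztop 0.2583
0.002 111 x -0.0104 ztop 0.2772
0.01 31 x -0.0145 ztop 0.2786
0.018 231 x 0.0003 ztop 0.258
```

Handle level and resting on the hook: kink in place, straight parts equal at 0.2595, wrist force zero. Retract straight up.

Call:
send_rows --dp '[[0, 0, 0], [0, 0, -0.5], [0, 0, -1.5], [0, 0, -3], [0, 0, -5], [0, 0, -8], [0, 0, -11], [0, 0, -13], [0, 0, -13], [0, 0, -13]]' --dr '[[0, 0, 0], [0, 0, 0], [0, 0, 0], [0, 0, 0], [0, 0, 0], [0, 0, 0], [0, 0, 0], [0, 0, 0], [0, 0, 0], [0, 0, 0]]' --grip '[4, 4, 4, 4, 4, 4, 4, 4, 4, 4]'

```text
t: 11.17
tcp_pos: [0.525, 0.2964, 0.364]
orientation: [-179.8, 0.2, -99.3]
force: [0.3, 0.1, -0.2]
gripper_width: 0.463
gripper_force: 0.0
```

```bash
python3 - <<'E'
from h import *
for n in("scene","top"):
    c=arm.capture(n); A=cloud(c).reshape(-1,3)
    if n=="scene": cv2.imwrite("pics/s5.png",cv2.resize(c["image"][100:300,240:480,::-1],None,fx=3,fy=3,interpolation=cv2.INTER_CUBIC))
    d=np.hypot(A[:,0]-.52,A[:,1]-.271)
    for z0,z1 in((.17,.19),(.25,.27)):
        q=A[(d<.065)&(A[:,2]>z0)&(A[:,2]<z1)]; print(n,z0,len(q),q.min(0).round(3),q.max(0).round(3)) if len(q) else print(n,0)
E
python3 go.py .489 -.057 .27 -92
```

```text
scene 0.17 169 [0.471 0.214 0.17 ] [0.57 0.32 0.19]
scene 0.25 143 [0.501 0.215 0.25 ] [0.584 0.326 0.269]
top 0.17 151 [0.468 0.217 0.17 ] [0.565 0.322 0.188]
top 0.25 178 [0.495 0.218 0.25 ] [0.584 0.323 0.269]
t 11.27 tcp [0.5242 0.2959 0.361 ] rpy [ 1.7993e+02 -3.0000e-02 -9.9340e+01] w 3.97 gf 0.0 F [ 0.2  1.1 -0.3]
 dp cm [35.39 -2.26  9.12] dr [ 0.0012 -0.0005 -0.1282]
```

View pics/s5.png

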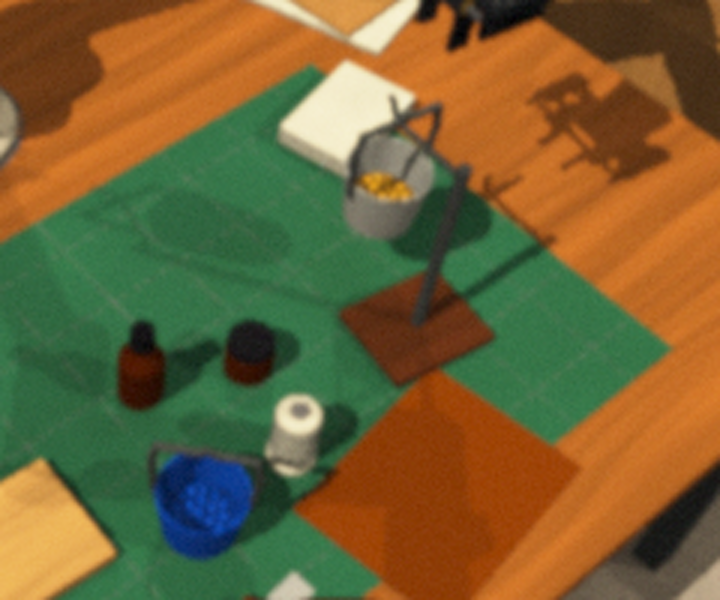

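The pail hangs free and level from the hook at crop (390,180), and the board at lower left (50,540) is clear. The bottle is at (142,365). Moving above the bottle.

Call:
send_rows --dp '[[2, -0.1, 0], [5.5, -0.4, 0], [9, -0.6, 0], [12.5, -0.8, 0], [16, -1, 0], [19.5, -1.2, 0], [23, -1.5, 0], [26.5, -1.7, 2], [30, -1.9, 4], [33, -2.1, 6]]' --dr '[[0, 0, 0], [0, 0, -0.02], [0, 0, -0.03], [0, 0, -0.05], [0, 0, -0.06], [0, 0, -0.08], [0, 0, -0.09], [0, 0, -0.1], [0, 0, -0.12], [0, 0, -0.13]]' --grip '[4, 4, 4, 4, 4, 4, 4.5, 5, 5.5, 5.5]'

```text
t: 12.1
tcp_pos: [0.4905, -0.0349, 0.3001]
orientation: [179.9, -0.0, -91.9]
force: [0.1, 0.0, -0.3]
gripper_width: 0.609
gripper_force: 0.0
```

Call:
send_rows --dp '[[1.5, 0, 1], [2.4, -0.2, 2], [2.4, -0.2, 2], [2.4, -0.2, 2]]' --dr '[[0, 0, 0], [0, 0, 0], [0, 0, 0], [0, 0, 0]]' --grip '[5.5, 5.5, 5.5, 5.5]'

```text
t: 12.43
tcp_pos: [0.4931, -0.057, 0.2809]
orientation: [179.9, -0.0, -91.9]
force: [-0.7, 0.4, 0.3]
gripper_width: 0.632
gripper_force: 0.0
```

```bash
cat > bot.py <<'E'
from h import *
c=arm.capture("wrist"); save(c,"w6.png"); A=cloud(c).reshape(-1,3); d=np.hypot(A[:,0]-.489,A[:,1]+.057)
for z0,z1,r in((.112,.13,.03),(.092,.112,.03),(.02,.066,.045)):
    q=A[(d<r)&(A[:,2]>z0)&(A[:,2]<z1)]
    if len(q)>3: print(z0,len(q),q.min(0).round(4),q.max(0).round(4),"mid",((q.min(0)+q.max(0))/2).round(4), cv2.minEnclosingCircle((q[:,:2]*1000).astype(np.float32)))
E
python3 bot.py;python3 go.py .489 -.057 .27 -92
```

```text
0.112 623 [ 0.4774 -0.0709  0.1121] [ 0.5045 -0.0436  0.1224] mid [ 0.4909 -0.0572  0.1172] ((491.0289001464844, -57.21391677856445), 13.79093074798584)
0.092 84 [ 0.4777 -0.071   0.0927] [ 0.5046 -0.0596  0.1119] mid [ 0.4912 -0.0653  0.1023] ((491.1941833496094, -59.942996978759766), 13.456698417663574)
0.02 185 [ 0.4666 -0.0841  0.0202] [ 0.5172 -0.0602  0.066 ] mid [ 0.4919 -0.0722  0.0431] ((491.9292907714844, -64.56651306152344), 25.65180778503418)
t 12.48 tcp [ 0.4936 -0.0565  0.2817] rpy [-1.7999e+02 -1.0000e-02 -9.1860e+01] w 5.52 gf 0.0 F [0.7 1.1 0.8]
 dp cm [0.07 0.45 1.17] dr [-0.0002 -0.0002  0.0025]
```

Call:
send_rows --dp '[[0.1, 0.3, 3], [0.1, 0.3, 6], [0.1, 0.3, 9], [0.1, 0.3, 12], [0.1, 0.3, 14.5], [0.1, 0.3, 16.5], [0.1, 0.3, 18], [0.1, 0.3, 19], [0.1, 0.3, 19.1], [0.1, 0.3, 19.1]]' --dr '[[0, 0, 0], [0, 0, 0], [0, 0, 0], [0, 0, 0], [0, 0, 0], [0, 0, 0], [0, 0, 0], [0, 0, 0], [0, 0, 0], [0, 0, 0]]' --grip '[5.5, 5.5, 5.5, 5.5, 5.5, 5.5, 5.5, 5.5, 5.5, 5.5]'

```text
t: 13.32
tcp_pos: [0.4908, -0.0569, 0.0908]
orientation: [-180.0, -0.0, -91.8]
force: [0.8, 0.4, 0.1]
gripper_width: 0.631
gripper_force: 0.0
```

```bash
python3 go.py .491 -.0572 .09 -91.9
```

```text
t 13.32 tcp [ 0.4908 -0.0569  0.0908] rpy [-1.7998e+02 -1.0000e-02 -9.1780e+01] w 5.49 gf 0.0 F [0.8 0.4 0.1]
 dp cm [ 0.03 -0.02  0.08] dr [-0.0003 -0.0002  0.0021]
```

Call:
send_rows --dp '[[0, 0, 0.1], [0, 0, 0.1], [0, 0, 0.1], [0, 0, 0.1], [0, 0, 0.1], [0, 0, 0.1], [0, 0, 0.1], [0, 0, 0.1]]' --dr '[[0, 0, 0], [0, 0, 0], [0, 0, 0], [0, 0, 0], [0, 0, 0], [0, 0, 0], [0, 0, 0], [0, 0, 0]]' --grip '[4.5, 3.8, 3.3, 3, 2.7, 2.4, 2, 2]' --newtons 30

```text
t: 13.98
tcp_pos: [0.4904, -0.0579, 0.0899]
orientation: [-179.9, 0.0, -91.9]
force: [0.3, -0.5, 1.6]
gripper_width: 0.314
gripper_force: 30.0
```

Call:
send_rows --dp '[[0, 0, 0], [0, 0, 0], [0, 0, -0.5], [0, 0, -1.5], [0, 0, -3], [0, 0, -5], [0, 0, -7], [0, 0, -8], [0, 0, -8]]' --dr '[[0, 0, 0], [0, 0, 0], [0, 0, 0], [0, 0, 0], [0, 0, 0], [0, 0, 0], [0, 0, 0], [0, 0, 0], [0, 0, 0]]' --grip '[2, 2, 2, 2, 2, 2, 2, 2, 2]'

```text
t: 14.73
tcp_pos: [0.491, -0.0578, 0.1717]
orientation: [-179.8, 0.0, -91.9]
force: [0.1, -0.1, -1.0]
gripper_width: 0.31
gripper_force: 30.0
```

```bash
python3 go.py .566 -.2755 .17 -91.9
```

```text
t 14.73 tcp [ 0.491  -0.0578  0.1717] rpy [-1.7977e+02  4.0000e-02 -9.1880e+01] w 2.7 gf 29.998527271673083 F [ 0.1 -0.1 -1. ]
 dp cm [21.52 -8.21  0.19] dr [-0.0041  0.0008  0.0003]
```

Call:
send_rows --dp '[[1, -0.4, 0], [3.5, -1.3, 0], [6, -2.3, 0], [8.5, -3.2, 0], [11, -4.2, 0], [13.5, -5.2, 0], [16, -6.1, 0], [18.5, -7.1, 0], [20.5, -7.8, 0], [21.5, -8.2, 0]]' --dr '[[0, 0, 0], [0, 0, 0], [0, 0, 0], [0, 0, 0], [0, 0, 0], [0, 0, 0], [0, 0, 0], [0, 0, 0], [0, 0, 0], [0, 0, 0]]' --grip '[2, 2, 2, 2, 2, 2, 2, 2, 2, 2]'

```text
t: 15.57
tcp_pos: [0.5641, -0.278, 0.1669]
orientation: [179.8, 0.0, -92.0]
force: [0.2, -0.5, -2.1]
gripper_width: 0.315
gripper_force: 30.0
```

Call:
send_rows --dp '[[0, 0, 0.5], [0, 0, 1.5], [0, 0, 2.5], [0, 0, 3.5], [0, 0, 4.5], [0, 0, 5.2], [0, 0, 5.7], [0, 0, 5.8], [0, 0, 5.8], [0, 0, 5.8]]' --dr '[[0, 0, 0], [0, 0, 0], [0, 0, 0], [0, 0, 0], [0, 0, 0], [0, 0, 0], [0, 0, 0], [0, 0, 0], [0, 0, 0], [0, 0, 0]]' --grip '[2, 2, 2, 2, 2, 2, 2, 2, 2, 2]'

```text
t: 16.4
tcp_pos: [0.5653, -0.2755, 0.112]
orientation: [-179.9, -0.0, -91.9]
force: [0.4, 0.1, -2.5]
gripper_width: 0.313
gripper_force: 30.0
```

```bash
python3 go.py .566 -.2755 .108 -91.9; python3 - <<'E'
from h import *
c=arm.capture("wrist"); save(c,"w7.png")
E
```

```text
t 16.4 tcp [ 0.5653 -0.2755  0.112 ] rpy [-1.7995e+02 -2.0000e-02 -9.1870e+01] w 2.72 gf 29.998852349817753 F [ 0.4  0.1 -2.5]
 dp cm [-0.   -0.07  0.4 ] dr [-0.0009 -0.0004  0.0005]
```

View pics/w7.png

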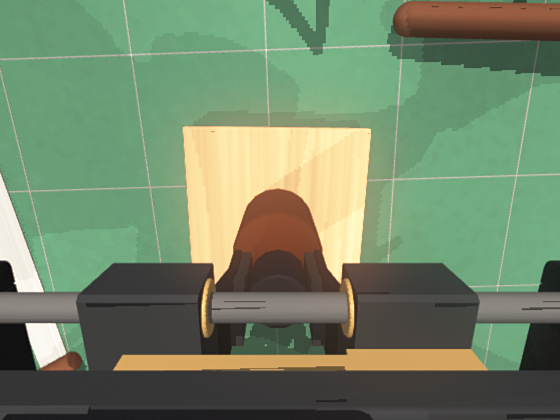

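The bottle (body at 278,225) is over the middle of the board (columns 185–370). Lowering the last millimetres.

Call:
send_rows --dp '[[0, 0, 0.1], [0, 0, 0.2], [0, 0, 0.3], [0, 0, 0.4], [0, 0, 0.4], [0, 0, 0.4]]' --dr '[[0, 0, 0], [0, 0, 0], [0, 0, 0], [0, 0, 0], [0, 0, 0], [0, 0, 0]]' --grip '[2, 2, 2, 2, 2, 2]'

```text
t: 16.95
tcp_pos: [0.565, -0.2756, 0.1079]
orientation: [-180.0, -0.0, -91.9]
force: [-0.6, -0.0, 0.2]
gripper_width: 0.314
gripper_force: 30.0
```

Weight now carried by the board. Release gently and rise.

Call:
send_rows --dp '[[0, 0, 0.05], [0, 0, 0.05], [0, 0, 0.05], [0, 0, 0.05], [0, 0, 0.05], [0, 0, 0.05], [0, 0, 0.05], [0, 0, 0.05], [0, 0, 0.05], [0, 0, 0.05]]' --dr '[[0, 0, 0], [0, 0, 0], [0, 0, 0], [0, 0, 0], [0, 0, 0], [0, 0, 0], [0, 0, 0], [0, 0, 0], [0, 0, 0], [0, 0, 0]]' --grip '[2.6, 2.7, 2.8, 2.9, 3.1, 3.5, 4, 4.5, 5, 5.5]' --newtons 8

```text
t: 17.78
tcp_pos: [0.5648, -0.2755, 0.1069]
orientation: [180.0, 0.0, -91.9]
force: [0.5, 0.1, 0.5]
gripper_width: 0.57
gripper_force: 0.0
```

Call:
send_rows --dp '[[0, 0, 0], [0, 0, -0.5], [0, 0, -2], [0, 0, -4], [0, 0, -7], [0, 0, -10], [0, 0, -13], [0, 0, -15], [0, 0, -15], [0, 0, -15]]' --dr '[[0, 0, 0], [0, 0, 0], [0, 0, 0], [0, 0, 0], [0, 0, 0], [0, 0, 0], [0, 0, 0], [0, 0, 0], [0, 0, 0], [0, 0, 0]]' --grip '[5.5, 5.5, 5.5, 5.5, 5.5, 5.5, 5.5, 5.5, 5.5, 5.5]'

```text
t: 18.62
tcp_pos: [0.5653, -0.2755, 0.259]
orientation: [-179.8, -0.0, -91.9]
force: [-0.5, 0.3, 0.4]
gripper_width: 0.628
gripper_force: 0.0
```

```bash
python3 - <<'E'
from h import *
c=arm.capture("wrist"); A=cloud(c).reshape(-1,3); d=np.hypot(A[:,0]-.565,A[:,1]+.2755)
for z0,z1,r in((.13,.145,.03),(.03,.084,.045)):
    q=A[(d<r)&(A[:,2]>z0)&(A[:,2]<z1)]; print(z0,len(q),q.min(0).round(4),q.max(0).round(4))
c=arm.capture("scene"); cv2.imwrite("pics/s8.png",cv2.resize(c["image"][110:340,130:440,::-1],None,fx=2.5,fy=2.5,interpolation=cv2.INTER_CUBIC))
print(arm.state()["t"],arm.state()["tcp_pos"])
E
```

```text
0.13 787 [ 0.5516 -0.2886  0.1305] [ 0.579  -0.2614  0.1406]
0.03 289 [ 0.5389 -0.3016  0.0309] [ 0.5915 -0.2714  0.0838]
18.7167 [ 0.56422727 -0.27514851  0.25612852]
```

View pics/s8.png

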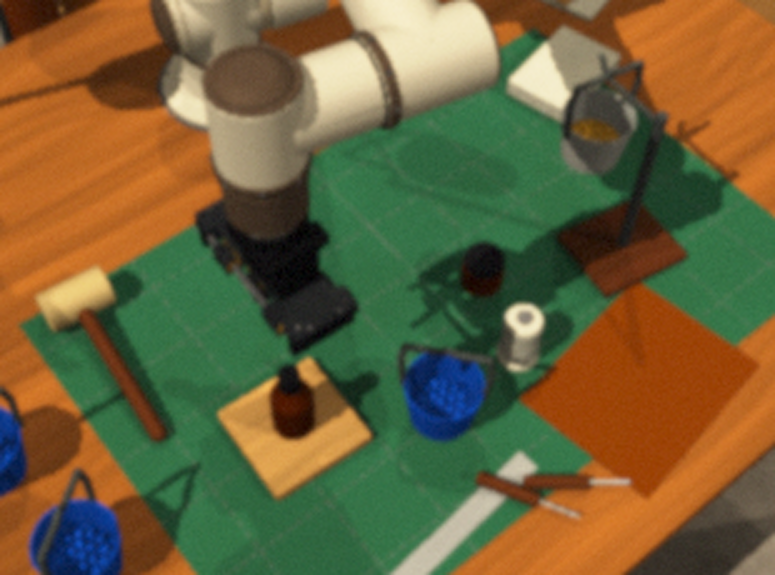

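The bottle stands upright in the middle of the board at (295,400), the pail hangs level on the hook at (600,120), and the bystanders are where they were.

```bash
python3 -c "
from station import arm
print(arm.job_done())"
```

```text
the job is handed in; nothing more can be done
None
```

The rivet pail hangs level by its handle's kink on the hook, the tall bottle stands upright in the middle of the cleared board, and the job is handed in at about 19 s of the 72 s allowed.

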